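# Clamp a painting panel in the studio's quick-release vise

### The arm

A 6-joint arm with a two-finger parallel gripper is mounted at the origin on the work surface. World frame = base frame: x ahead of the robot, y to its left, z up, the work surface at z = 0. Lengths are in m, angles in rad, forces in N, time in s.
With the tool pointing down it reaches from about 0.375 to 0.975 m from the base axis. Payload 3.8 kg.
Tool frame: the origin (TCP) lies midway between the tips of the shut fingers; the grasp point (between the pads) lies 19 mm behind it; x points along the fingers, y is the direction in which the jaws open and shut, and the axes are right-handed (so a half turn about x gives the same grasp; the last joint's range is limited). The gripper opens to 88 mm and grips with 3 to 60 N. Pads are 18 mm wide; open, the fingers measure 123 mm over their backs; the gripper's body (75 mm by 187 mm) begins 45 mm behind the grasp point.
Start: joints at [-1.24, 0.264, 1.604, -0, 1.274, -0.037], TCP at [0.243, -0.63, 0.239] pointing down, gripper open.
Joint ranges: [-2.63, 2.63], [-0.94, 2.18], [0.31, 2.57], [-1.31, 4.45], [0, 2.66], [-2.55, 2.55]. Speed limits (rad/s): [2.57, 2.57, 3.14, 3.14, 3.14, 3.14].

### API

Orientations are given as a rotation vector (axis times angle).
In Python, from cell import manip, inverse_kinematics, cams, order gives the robot as it stands. Calls block until the motion is done:
- manip.move_pose(position, orientation): joint-space move of the TCP to a pose.
- manip.move_linear(position, rate=0.15, rot=None): straight line of the TCP; rot=None keeps the orientation; rate is the mean speed in m/s.
- manip.set_joints(angles): joint-space move.
- manip.set_gripper(opening, force=None): finger opening in m; force is the grip in N (None keeps the last); returns when the fingers have stopped.
- manip.dwell(seconds).
- inverse_kinematics(position, orientation): joint angles nearest the present ones, or None.
- manip.state(): the state.
- cams.capture(name): name is "side" or "top"; returns a dict with "image" (480x640x3 uint8, blue, green, red), "z_map" (480x640 float32, m along the optical axis (not along the pixel's ray), 0 where there is no reading), "intrinsics" (3x3 intrinsics, pixels), "position" and "orientation" of the camera in the world. Camera axes: x right, y down, z forward; pixel columns grow to the right and rows downward; lengths in m; the calibration is good to about 2 mm. A picture is of the moment at which its call begins.
A pose or a line that the arm cannot do raises manip.IKError and nothing moves.
- order.close_job(): hands the job in, once; it reports no verdict.
The state is a dict: "clock": time; "joint_pos": joint angles; "joint_velocities": joint speeds; "tau": joint torques, N m; "tool_pos": TCP position; "tcp_rot": TCP orientation; "contact_force": force on the tool from outside, world axes, zero at the start; "moment": the same for the moment, N m; "gripper_width": finger opening in m.
Only numpy, scipy, OpenCV 4.12 (cv2) and the standard library are available. Lean on these libraries where they do the work, as an engineer would, in place of code of your own. Each camera call takes 0.05 s, during which the arm holds its last target.

### The job

The small wooden panel stands loose in the open bench vise and must be clamped so that its edge can be sanded. Squeeze the red quick-release lever, gently slide the carriage until the jaw is up against the panel, let the lever go, then screw the jaw firmly tight with the spoked handle: the panel must end upright and gripped flat between both jaws, without being crushed. Leave the other things on the bench where they are.

Things in the scene. Friction and masses are not known exactly. Their poses are not given: they have to be found in the camera images.
- vise: Green bench vise, fixed to the bench; origin at the centre of its underside. Its x axis is the sliding axis: +x points from the spoked handle (near the robot) to the fixed back jaw. y is to the left seen from the handle, z up. Bed 260 (x) x 170 (y) x 30 mm high, slotted under the handle; the back jaw is 150 wide, its top 105 mm above the bench. Rack teeth (9 mm apart) on the left edge of the bed.
- back_face (a point): Centre of the cork-lined clamping face of the fixed back jaw, 65 mm above the bench; same axes as the vise.
- jaw_face (a point): Centre of the cork-lined clamping face of the moving jaw (150 wide, top 100 mm above the bench), 65 mm above the bench; same axes as the vise. The jaw rides on the carriage and is driven out of it by the screw. Opening of the vise = distance along x from here to back_face.
- jaw: The moving jaw plate, 18 mm thick; origin at the middle of its rear face, level with the bed's top (30 mm above the bench); same axes as the vise.
- carriage (a joint): Travel of the carriage along the vise's x in m, 0 = fully open, grows towards the back jaw, 0.115 at most. With the lever squeezed it slides against about 3 N of friction; with the lever let go the pawl locks it in the rack.
- grip_mid (a point): On the carriage, midway between the fixed steel grip post (right, -y) and the red lever (left, +y), 135 mm above the bench; vise's axes. Both are 22 mm along x, 10 mm thick, tops 150 mm above the bench. Over the outside they measure 52 mm at rest (y from -26 to +26 mm), about 39 squeezed. Take them from above, one finger outside each, and squeeze across y.
- lever (a joint): Angle of the red quick-release lever, rad: 0 = at rest, pawl down in the rack (locked); 0.27 = fully squeezed. The pawl clears the teeth above 0.15. Let go, it may stay near 0.1 with the pawl on top of a tooth: it then drops to 0 by itself as the screw is tightened on the panel and the carriage creeps back, up to 9 mm.
- wheel_hub (a point): Centre of the spoked handle at the outer end of the screw, 65 mm before grip_mid along the vise's x and 75 mm above the bench; vise's axes (slides with the carriage). Four 10 mm thick spokes, 90 degrees apart, in the plane across x, each ending in an 18 mm ball whose centre is 55 mm from the hub's axis.
- wheel (a joint): Turn of the spoked handle, rad, 0 to 12 (stops). Grows clockwise seen from the handle's end looking along the vise's +x (its top moves to -y), driving the jaw 3 mm per rad towards the back jaw. At 0 and every 1.57 rad a ball stands straight up, at 0 the red one. Stays where it is left (but springs back to about 50 N of clamping if turned tighter). Turn it by pushing a ball along its arc.
- panel_mid (a point): Centre of the loose wooden panel, 22 mm thick (x), 120 mm long (y), 100 mm high (z), 0.2 kg, standing on the vise's bed between the jaws, a few mm in front of the back jaw and a little askew; white on the side that faces the handle. Its axes follow the vise's roughly.
- panel: The same panel; origin at the middle of its lower edge.
- jar_mid (a point): Bystander: centre of a glass jar, 70 mm across, 95 mm high.
- bottle_mid (a point): Bystander: centre of a white bottle, 52 mm across, 130 mm high.
- sanding_block_mid (a point): Bystander: centre of a cork sanding block 100 x 60 x 38 mm.
- brush_grip (a point): Bystander: handle of a paint brush lying on the bench.
- lever_top (a point): Top end of the red lever, 150 mm above the bench. The lever and the post rise from the carriage's block, 40 mm along x, 84 mm along y, its top 97 mm above the bench. The lever pivots about an x axis 62 mm below this point. Squeezing it fully takes about 9 N at grip_mid's height, so grip with 20 to 30 N. It springs back.
- red_ball (a point): Centre of the red ball on one of the four spokes (the other balls are black). Turning the handle freely takes 0.15 N m (about 3 N square to a spoke at the ball); at 0.3 N m (about 5.5 N) the jaw clamps with some 50 N, which is firm; above 0.7 N m (13 N) the panel would be crushed. A straight sideways push on a ball that leans far towards the finger rubs and jams; follow the arc.
Mind the look-alikes: they are no part of the job. Of the things like the panel, leave any that is blue or purple; of the rest the smaller one is meant.

How it is judged:
On the way, in this order (a step that is already met when the one before it is completed fails the run):
1. with the quick-release lever squeezed, the carriage is slid until the vise's opening is less than 38 mm (value of joint lever above 0.15 rad and x of jaw_face in the frame of back_face above -0.038 m), for 0.1 s.
2. the lever is let go with the jaw still there (value of joint lever below 0.14 rad and x of jaw_face in the frame of back_face above -0.045 m), for 0.2 s.
3. the jaw is screwed tight on the panel (value of joint lever below 0.05 rad and contact force between jaw and panel above 25 N), for 0.2 s.
At the end, for the whole second after the job is handed in: the panel stands at rest on the bed, upright (within 0.06 rad) and flat between the jaws (within 0.04 rad, its back within 2.5 mm of the back jaw), the lever is fully back at rest with the pawl in the rack, and the moving jaw clamps the panel with more than 22 N (contact force between jaw and panel above 22 N and x of panel_mid in the frame of back_face above -0.0135 m and value of joint lever below 0.05 rad and angle between panel's own z axis and vertical below 0.06 rad and angle between the x axis of panel and the x axis of vise, either way round below 0.04 rad and z of panel_mid in the frame of vise below 0.088 m and linear speed of panel below 0.01 m/s); the robot touches nothing.
It fails at once if the panel is crushed (more than 200 N from the jaw) (contact force between jaw and panel above 200 N).
It fails at once if the panel is tipped over or lifted off the bed (angle between panel's own z axis and vertical above 0.35 rad or z of panel_mid in the frame of vise above 0.1 m).
It fails at once if a bystander is pushed more than 30 mm (distance of any of jar_mid, bottle_mid, sanding_block_mid, brush_grip from where it was at the start of the episode above 0.03 m).
It also fails if it takes over 72 s, if anything falls off the work surface, if the arm or the gripper's body presses on something with over 40 N, if the wrist force passes 120 N, or if a joint passes its speed limit or range.

## Working session

There is one attempt and no reset: what is moved stays moved. The work goes in short steps, each a Python script; the robot and the scene stay as the last script left them, time stands still between calls to the robot, and variables do not carry over. Pictures are saved under pics/ and viewed, and the job is handed in when it is done.

```bash
ls; mkdir -p pics
python3 - <<'E'
from cell import manip, cams
import cv2,pickle
s=manip.state();print(s['clock'],s['tool_pos'],s['tcp_rot'],s['gripper_width'])
for n in("side","top"):
    c=cams.capture(n);cv2.imwrite(f'pics/{n}0.png',c['image']);pickle.dump(c,open(f'{n}0.pkl','wb'));print(c['position'],c['orientation'],c['intrinsics'])
E
```

```text
pics
0.0 [ 0.24247136 -0.62920064  0.23740748] [ 2.02127966  0.37819443 -2.02185456] 0.08822734451624818
[0.59227433 0.74397476 0.52815639] [ 0.06139271 -2.72763974  1.55689806] [[447.12450165   0.         321.75702033]
 [  0.         447.12450165 240.08365906]
 [  0.           0.           1.        ]]
[0.44157933 0.01168169 1.19086153] [-2.13660248  2.134459   -0.13459901] [[621.45777763   0.         327.52471026]
 [  0.         621.45777763 232.90498432]
 [  0.           0.           1.        ]]
```

View pics/side0.png

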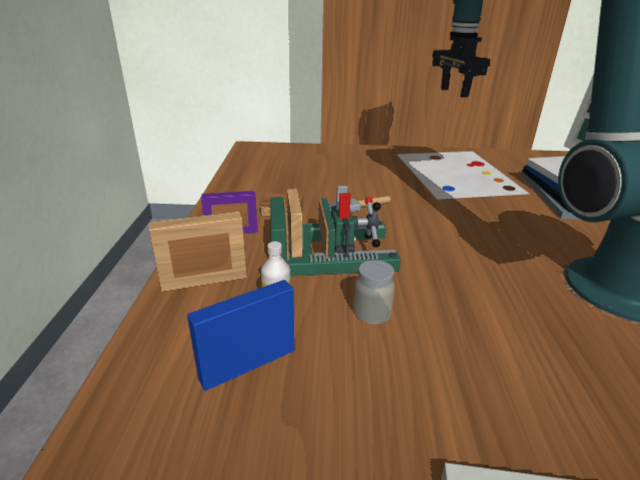

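View pics/top0.png

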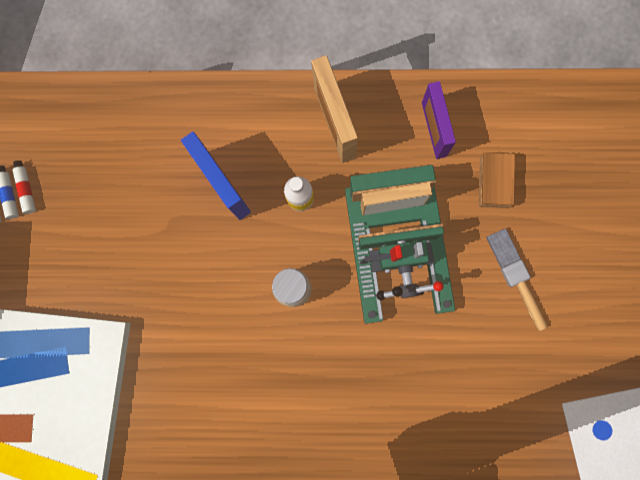

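The things like the panel in the top view are the blue panel (215,175), the purple frame (438,120), the large wooden frame (335,108), and the small wooden one in the vise (396,197). The one in the vise fits: it is neither blue nor purple, it is the smaller of the remaining two, and it stands in the vise. I'll confirm that with enlarged crops.

Run:
```python
import pickle,cv2
t=pickle.load(open('top0.pkl','rb'))['image'];s=pickle.load(open('side0.pkl','rb'))['image']
cv2.imwrite('pics/topc.png',cv2.resize(t[155:330,335:465],None,fx=4.5/1.33,fy=4.5/1.33,interpolation=cv2.INTER_CUBIC))
cv2.imwrite('pics/sidec.png',cv2.resize(s[175:285,250:410],None,fx=5,fy=5,interpolation=cv2.INTER_CUBIC))
```

```text
(no output)
```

View pics/topc.png

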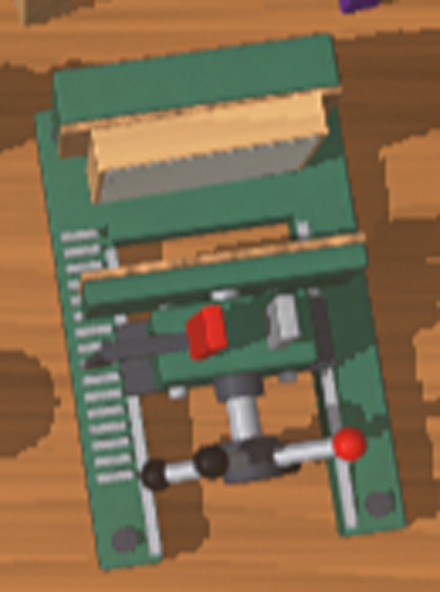

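View pics/sidec.png

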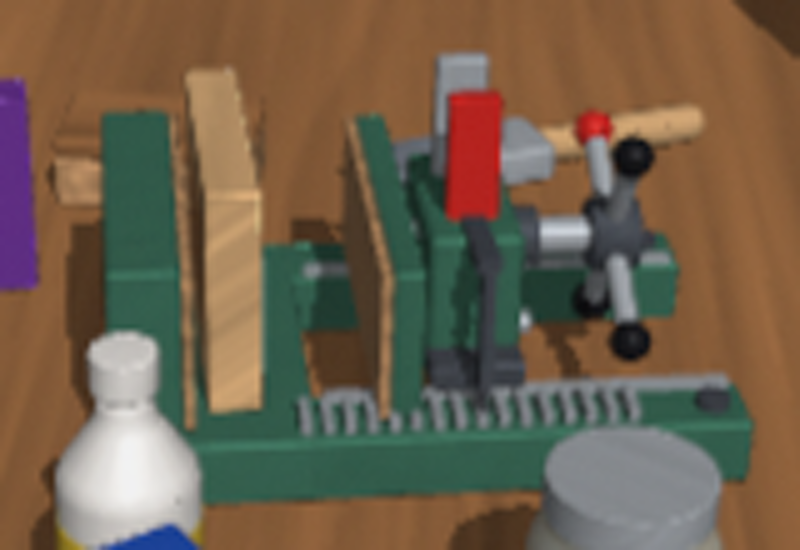

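The crops confirm it: the small panel stands between the jaws with its white side towards the handle, and it is slightly askew. The red lever is at crop (207,330), the post at (285,320) and the red ball at (348,443), on the right side. Next I measure the vise frame from depth.

```bash
cat > h.py <<'E'
import numpy as np,cv2,pickle
from scipy.spatial.transform import Rotation as R
def cloud(c):
    K=c['intrinsics'];z=c['z_map'].astype(float)
    v,u=np.mgrid[:480,:640]
    p=np.stack([(u-K[0,2])/K[0,0]*z,(v-K[1,2])/K[1,1]*z,z],-1)
    P=p@R.from_rotvec(c['orientation']).as_matrix().T+c['position']
    P[z==0]=np.nan
    return P
def ray(c,u,v,h):
    K=c['intrinsics'];d=R.from_rotvec(c['orientation']).apply([(u-K[0,2])/K[0,0],(v-K[1,2])/K[1,1],1])
    return c['position']+d*(h-c['position'][2])/d[2]
E
python3 - <<'E'
from h import *
np.set_printoptions(precision=4,suppress=True)
t=pickle.load(open('top0.pkl','rb'));s=pickle.load(open('side0.pkl','rb'))
k=4.5/1.33
f=lambda x,y,h:ray(t,335+(x+.5)/k-.5,155+(y+.5)/k-.5,h)
for n,x,y,h in [('bedFL',103,570,.03),('bedFR',405,528,.03),('bjBL',52,72,.105),('bjBR',330,33,.105),('bjFL',62,128,.105),('bjFR',340,90,.105),
 ('jawL cork',80,275,.1),('jawR cork',366,236,.1),('jawL rear',85,310,.1),('levertop',213,317,.15),('posttop',290,305,.15),
 ('panelBL',89,145,.13),('panelBR',325,92,.13),('panelFL',102,170,.13),('panelFR',325,133,.13),('bedlefttop',38,112,.03)]:
    print(n,f(x,y,h))
# blobs
for nm,c in(('top',t),('side',s)):
    P=cloud(c);im=c['image'].astype(int)
    B,G,Rr=im[...,0],im[...,1],im[...,2]
    red=(Rr>120)&(G<60)&(B<60)
    roi=np.zeros_like(red)
    if nm=='top':roi[235:300,370:450]=1
    else: roi[180:230,325:380]=1
    n,l,st,ce=cv2.connectedComponentsWithStats((red&roi).astype(np.uint8))
    for i in range(1,n):
        if st[i,4]>5: print(nm,st[i],ce[i],np.nanmedian(P[l==i],0),np.nanmin(P[l==i],0),np.nanmax(P[l==i],0))
# green mask: bed top orientation via depth z
P=cloud(t)
for lo,hi,nm in((.1,.11,'backjaw/jaw'),(.122,.138,'panel'),(.025,.034,'bed')):
    m=(P[...,2]>lo)&(P[...,2]<hi);roi=np.zeros_like(m);roi[155:330,340:460]=1;m&=roi
    n,l,st,ce=cv2.connectedComponentsWithStats(m.astype(np.uint8))
    for i in range(1,n):
        if st[i,4]>40:
            q=P[l==i][:,:2].astype(np.float32);print(nm,st[i],cv2.minAreaRect(q),np.median(P[l==i][:,2]))
E
```

```text
bedFL [ 0.4447 -0.0336  0.03  ]
bedFR [ 0.4678 -0.1984  0.03  ]
bjBL [ 0.7051 -0.0054  0.105 ]
bjBR [ 0.7259 -0.1524  0.105 ]
bjFL [ 0.6749 -0.0105  0.105 ]
bjFR [ 0.695  -0.1569  0.105 ]
jawL cork [ 0.5974 -0.0198  0.1   ]
jawR cork [ 0.6179 -0.1695  0.1   ]
jawL rear [ 0.5789 -0.0223  0.1   ]
levertop [ 0.5691 -0.0844  0.15  ]
posttop [ 0.5751 -0.1227  0.15  ]
panelBL [ 0.6606 -0.0239  0.13  ]
panelBR [ 0.6882 -0.1454  0.13  ]
panelFL [ 0.6475 -0.0305  0.13  ]
panelFR [ 0.6666 -0.1449  0.13  ]
bedlefttop [0.7002 0.0014 0.03  ]
top [390 246  12  15 136] [395.5882 253.0515] [ 0.563  -0.0816  0.1445] [ 0.5535 -0.0949  0.0977] [ 0.5733 -0.0755  0.1533]
top [434 281   9  10  64] [438.     285.8125] [ 0.5088 -0.1574  0.1066] [ 0.5019 -0.1652  0.0999] [ 0.5175 -0.1507  0.1124]
side [339 193  12  26 252] [344.5119 205.5952] [ 0.5657 -0.0781  0.1252] [ 0.5413 -0.4159 -0.0012] [ 0.5762 -0.0717  0.151 ]
side [365 197   7   6  31] [367.9677 199.5484] [ 0.5126 -0.152   0.1054] [ 0.4834 -0.3912 -0.0001] [ 0.5188 -0.147   0.1101]
backjaw/jaw [ 351  164   85   30 1439] ((0.701120913028717, -0.0817
[... 351 characters left out ...]
46251011, 0.024325013160705566), 1.1979968547821045) 0.10534562549381465
panel [362 182  70  24 898] ((0.6685341596603394, -0.0863952785730362), (0.02350872941315174, 0.12081713229417801), 9.459967613220215) 0.1287861149348567
panel [392 286  11  10  83] ((0.499394953250885, -0.0842980146408081), (0.015545706264674664, 0.016762766987085342), 44.657623291015625) 0.1289506955083466
bed [ 345  186   96  137 2690] ((0.5849959254264832, -0.09786749631166458), (0.2597127854824066, 0.17012812197208405), 7.79842472076416) 0.029290121293750748
bed [ 426  234   29   79 1072] ((0.5373506546020508, -0.17297807335853577), (0.14379793405532837, 0.03564247861504555), 7.865906238555908) 0.029388901118276634
```

```bash
cat >> h.py <<'E'
TH=np.radians(8.0); C0=np.array([.585,-.0979,0])
Rv=R.from_euler('z',TH).as_matrix()
def tov(P): return (P-C0)@Rv
def tow(p): return Rv@np.asarray(p,float)+C0
E
python3 - <<'E'
from h import *
np.set_printoptions(precision=4,suppress=True)
for n in('top','side'):
    c=pickle.load(open(n+'0.pkl','rb'));P=tov(cloud(c));im=c['image'].astype(int)
    sel=lambda b:(P[...,0]>b[0])&(P[...,0]<b[1])&(P[...,1]>b[2])&(P[...,1]<b[3])&(P[...,2]>b[4])&(P[...,2]<b[5])
    def pr(nm,b):
        m=sel(b);q=P[m]
        if len(q): print(n,nm,len(q),'med',np.median(q,0),'p3',np.percentile(q,3,0),'p97',np.percentile(q,97,0))
    pr('levertop',(-.06,.01,.003,.04,.14,.16));pr('posttop',(-.06,.01,-.04,-.003,.14,.16))
    pr('lever',(-.06,.01,.003,.04,.12,.16));pr('post',(-.06,.01,-.04,-.003,.12,.16))
    pr('redball',(-.1,-.06,-.07,-.03,.08,.12));pr('upball',(-.12,-.06,0,.05,.115,.145))
    pr('lowleftball',(-.12,-.06,.03,.07,.03,.07))
    pr('jawtop',(-.02,.04,-.08,.08,.09,.104));pr('panel',(.05,.12,-.07,.07,.12,.14));pr('backjaw',(.08,.14,-.08,.08,.1,.11))
    pr('jar',(-.1,.0,.1,.25,.05,.11));pr('block top',(-.05,.01,-.045,.045,.09,.1))
E
```

```text
top levertop 83 med [-0.0182  0.0162  0.1483] p3 [-0.0281  0.0106  0.1426] p97 [-0.0079  0.0208  0.1521]
top posttop 84 med [-0.0184 -0.0204  0.1493] p3 [-0.0284 -0.0257  0.1423] p97 [-0.0082 -0.0163  0.1525]
top lever 116 med [-0.0187  0.018   0.1473] p3 [-0.0287  0.0108  0.1216] p97 [-0.0084  0.0223  0.1518]
top post 109 med [-0.0189 -0.0193  0.1484] p3 [-0.0288 -0.0257  0.1229] p97 [-0.0085 -0.0161  0.1522]
top redball 121 med [-0.083  -0.0447  0.1033] p3 [-0.0902 -0.0554  0.093 ] p97 [-0.0756 -0.0306  0.1108]
top upball 87 med [-0.0829  0.0258  0.1286] p3 [-0.0901  0.0168  0.1208] p97 [-0.0753  0.033   0.1338]
top lowleftball 283 med [-0.0849  0.0546  0.0354] p3 [-0.117   0.0328  0.0305] p97 [-0.0616  0.069   0.0616]
top jawtop 1330 med [0.0111 0.0017 0.098 ] p3 [-0.0184 -0.0678  0.0924] p97 [0.0247 0.0688 0.1024]
top panel 910 med [0.0835 0.0004 0.1287] p3 [ 0.0729 -0.0559  0.1231] p97 [0.0948 0.057  0.1326]
top backjaw 1441 med [0.1176 0.0006 0.1037] p3 [ 0.102  -0.0704  0.1005] p97 [0.1327 0.0701 0.1075]
top jar 1151 med [-0.0485  0.2065  0.0933] p3 [-0.0765  0.1786  0.0623] p
[... 674 characters left out ...]
 [-0.0793  0.0312  0.1265] p3 [-0.0888  0.0243  0.1183] p97 [-0.0728  0.0357  0.1325]
side lowleftball 202 med [-0.0822  0.0555  0.0348] p3 [-0.1175  0.0318  0.0301] p97 [-0.0656  0.0686  0.0625]
side jawtop 566 med [0.013  0.0234 0.0986] p3 [-0.0178 -0.0629  0.0916] p97 [0.0272 0.0748 0.1023]
side panel 329 med [0.0867 0.0162 0.1294] p3 [ 0.0757 -0.0536  0.1217] p97 [0.0976 0.0614 0.1309]
side backjaw 621 med [0.118  0.0193 0.1043] p3 [ 0.0881 -0.0643  0.1009] p97 [0.1354 0.0751 0.1068]
side jar 1401 med [-0.0397  0.2295  0.0849] p3 [-0.0707  0.1882  0.0523] p97 [-0.0128  0.2434  0.0956]
side block top 218 med [-0.0059  0.0236  0.0961] p3 [-0.0334 -0.0319  0.0913] p97 [0.004  0.0424 0.0995]
```

```bash
cat >> h.py <<'E'
C0=C0+Rv@[.0016,.0012,0]
def ori(phi,sgn=1):
    # tool x points from ball angle phi (from up towards -y) radially inward; phi=0 -> down
    x=np.array([0,np.sin(phi),-np.cos(phi)]); y=sgn*np.array([0,np.cos(phi),np.sin(phi)]); z=np.cross(x,y)
    return R.from_matrix(Rv@np.stack([x,y,z],1)).as_rotvec()
HX=-.0832
def ball(phi,r=.055,hx=HX): return np.array([hx,-r*np.sin(phi),.075+r*np.cos(phi)])
E
python3 - <<'E'
from h import *
from cell import manip,inverse_kinematics as ik
np.set_printoptions(precision=3,suppress=True)
print(R.from_rotvec(manip.state()['tcp_rot']).as_matrix())
for sg in(1,-1):
    print(sg,ik(tow([-.0182,-.0065,.2]),ori(0,sg)),ik(tow([-.0182,-.0065,.116]),ori(0,sg)),ik(tow([.04,-.0065,.116]),ori(0,sg)))
    for d in(-45,-30,-15,0,15,30,45,60): print(d,ik(tow(ball(np.radians(d),.05,HX+.055)),ori(np.radians(d),sg)))
E
```

```text
[[-0.001  0.36  -0.933]
 [ 0.002 -0.933 -0.36 ]
 [-1.    -0.002 -0.   ]]
1 [-0.226  0.111  1.857  0.     1.174 -1.937] [-0.226  0.191  1.932  0.     1.019 -1.937] [-0.193  0.288  1.81   0.     1.043 -1.904]
-45 [ 0.275  0.277  2.059 -0.882  1.136 -0.907]
-30 [ 0.127  0.174  2.046 -0.63   1.014 -1.218]
-15 [-0.046  0.134  2.008 -0.313  0.973 -1.583]
0 [-0.222  0.16   1.95   0.     1.032 -1.932]
15 [-0.378  0.244  1.875  0.247  1.165 -2.203]
30 [-0.503  0.37   1.791  0.424  1.336 -2.388]
45 [-0.595  0.521  1.703  0.553  1.518 -2.51 ]
60 None
-1 [-0.226  0.111  1.857  0.     1.174  1.205] [-0.226  0.191  1.932  0.     1.019  1.205] [-0.193  0.288  1.81   0.     1.043  1.238]
-45 [ 0.275  0.277  2.059 -0.882  1.136  2.235]
-30 [ 0.127  0.174  2.046 -0.63   1.014  1.923]
-15 [-0.046  0.134  2.008 -0.313  0.973  1.558]
0 [-0.222  0.16   1.95   0.     1.032  1.209]
15 [-0.378  0.244  1.875  0.247  1.165  0.939]
30 [-0.503  0.37   1.791  0.424  1.336  0.753]
45 [-0.595  0.521  1.703  0.553  1.518  0.632]
60 [-0.656  0.685  1.615  0.657  1.7    0.554]
```

Run:
```python
from h import *
from cell import manip,cams
np.set_printoptions(precision=3,suppress=True)
manip.move_pose(tow([-.0182,-.007,.24]),ori(0,-1)); print(manip.state()['clock'])
manip.move_linear(tow([-.0182,-.007,.117]),rate=.12)
s=manip.state();print(s['clock'],tov(s['tool_pos']),s['contact_force'])
manip.set_gripper(.03,25)
s=manip.state();print(s['clock'],tov(s['tool_pos']),s['contact_force'],s['gripper_width'])
for n in('side','top'):
    c=cams.capture(n);pickle.dump(c,open(n+'1.pkl','wb'))
    im=c['image'][165:295,250:410] if n=='side' else c['image'][150:330,330:470]
    cv2.imwrite(f'pics/{n}1.png',cv2.resize(im,None,fx=3.3,fy=3.3,interpolation=cv2.INTER_CUBIC))
```

```text
2.3083
3.4833 [-0.017 -0.007  0.118] [-0.264  0.529 -0.034]
4.2333 [-0.018 -0.006  0.117] [-0.239  5.13   1.856] 0.04288509018114235
```

View pics/side1.png

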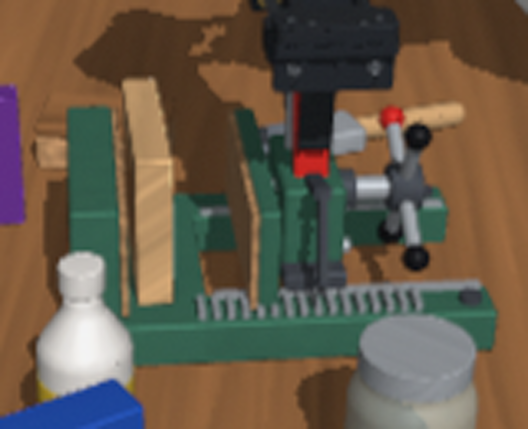

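The side view shows the fingers around the red lever (311,160) and the post. At 43 mm the squeeze looks incomplete, and the tool carries +5 N along y, so I shift a little towards -y.

Run:
```python
from h import *
from cell import manip,cams
np.set_printoptions(precision=3,suppress=True)
for y in(-.009,-.011):
    manip.move_linear(tow([-.0182,y,.117]),rate=.05)
    manip.set_gripper(.03,28)
    s=manip.state();print(s['clock'],tov(s['tool_pos']),s['contact_force'],s['gripper_width'])
```

```text
4.8 [-0.018 -0.006  0.117] [-0.745 12.047  3.616] 0.04283016904193755
5.2667 [-0.018 -0.006  0.117] [-1.987 18.286  5.633] 0.04258686207938711
```

The width stays the same while the force rises, so the lever is already on its stop; the tilted lever touches the pad low down. I move back to the unloaded y and slide.

Run:
```python
from h import *
from cell import manip,cams
np.set_printoptions(precision=3,suppress=True)
manip.move_linear(tow([-.0182,-.0065,.117]),rate=.05)
s=manip.state();print(s['clock'],tov(s['tool_pos']),s['contact_force'])
def go(x,rate):
    manip.move_linear(tow([x,-.0065,.117]),rate=rate)
    s=manip.state();f=Rv.T@s['contact_force'];print(round(s['clock'],2),tov(s['tool_pos']),f,round(s['gripper_width'],4));return f
x=-.0182
f=go(x+.005,.03);
f=go(x+.038,.06)
for c in('side','top'):
    k=cams.capture(c);im=k['image'][165:295,250:410] if c=='side' else k['image'][150:330,330:470]
    cv2.imwrite(f'pics/{c}2.png',cv2.resize(im,None,fx=3.3,fy=3.3,interpolation=cv2.INTER_CUBIC))
```

```text
5.5167 [-0.018 -0.006  0.117] [0.099 4.961 1.92 ]
5.83 [-0.014 -0.006  0.117] [-1.644  5.681  2.723] 0.0428
6.53 [ 0.02  -0.006  0.117] [1.211 6.06  1.318] 0.043
```

View pics/side2.png

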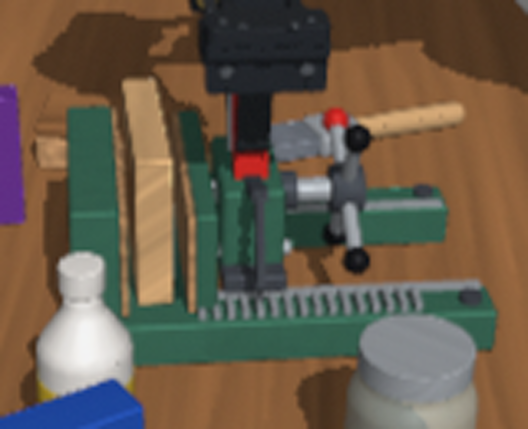

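The carriage slid along with the fingers, and the jaw face (192,230) is now about 12 mm from the panel (172,230). I continue slowly while watching the force.

Run:
```python
from h import *
from cell import manip,cams
np.set_printoptions(precision=3,suppress=True)
def go(x,rate):
    manip.move_linear(tow([x,-.0065,.117]),rate=rate)
    s=manip.state();f=Rv.T@s['contact_force'];print(round(s['clock'],2),round(x,4),tov(s['tool_pos'])[0],f,round(s['gripper_width'],4));return f
x=.0198;f=go(.030,.03);x=.030
while x<.046:
    x+=.0015;f=go(x,.02)
    if f[0]<-9:break
for c in('side','top'):
    k=cams.capture(c);im=k['image'][165:295,250:410] if c=='side' else k['image'][150:330,330:470]
    cv2.imwrite(f'pics/{c}3.png',cv2.resize(im,None,fx=3.3,fy=3.3,interpolation=cv2.INTER_CUBIC))
```

```text
7.12 0.03 0.029658633342857354 [-1.272  5.849  2.524] 0.043
7.38 0.0315 0.030729672540249775 [-3.55   6.881  4.081] 0.043
7.62 0.033 0.031954146800336404 [-2.591  6.59   4.494] 0.0427
7.88 0.0345 0.03337283300746872 [-3.778  7.162  4.632] 0.0428
8.12 0.036 0.034712944376490376 [-3.767  6.641  5.719] 0.0427
8.38 0.0375 0.03480201278932919 [-7.231  5.919  8.606] 0.0431
8.62 0.039 0.03491989018591881 [-12.203   6.341  11.049] 0.043
```

View pics/side3.png

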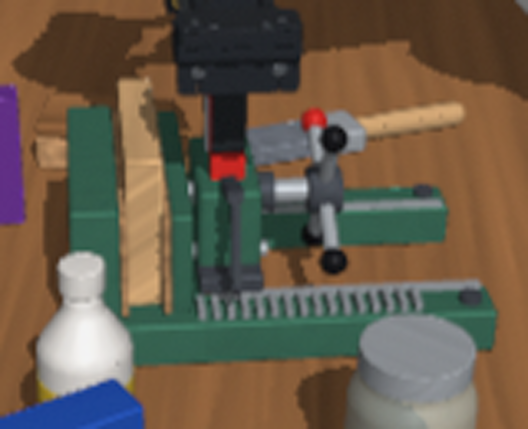

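View pics/top3.png

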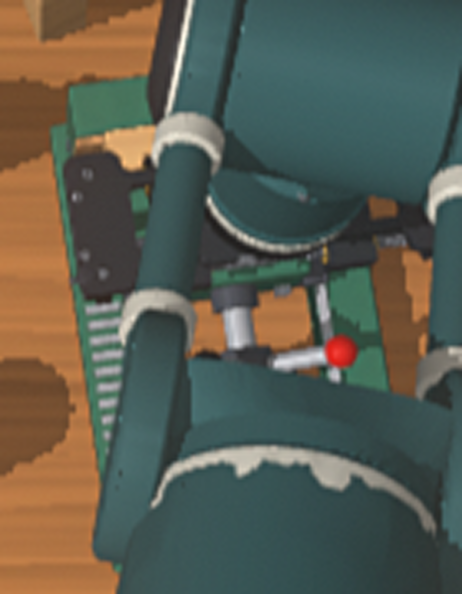

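The push stalls at x = 0.0348 with about 12 N. In the side view the panel is flat between both jaws (122–170 px). Now I release the lever, retreat and look.

Run:
```python
from h import *
from cell import manip,cams
np.set_printoptions(precision=3,suppress=True)
manip.move_linear(tow([.0365,-.0065,.117]),rate=.03)
s=manip.state();print(tov(s['tool_pos']),Rv.T@s['contact_force'])
manip.set_gripper(.088);manip.dwell(.25)
s=manip.state();print(s['clock'],tov(s['tool_pos']),Rv.T@s['contact_force'],s['gripper_width'])
manip.move_linear(tow([.035,-.0065,.24]),rate=.15)
manip.move_pose(tow([-.03,.0,.24]),ori(np.radians(-30),-1))
s=manip.state();print(s['clock'])
for c in('side','top'):
    k=cams.capture(c);pickle.dump(k,open(c+'4.pkl','wb'));im=k['image'][165:295,250:410] if c=='side' else k['image'][150:330,330:470]
    cv2.imwrite(f'pics/{c}4.png',cv2.resize(im,None,fx=3.3,fy=3.3,interpolation=cv2.INTER_CUBIC))
    P=tov(cloud(k))
    def pr(nm,b):
        m=(P[...,0]>b[0])&(P[...,0]<b[1])&(P[...,1]>b[2])&(P[...,1]<b[3])&(P[...,2]>b[4])&(P[...,2]<b[5]);q=P[m]
        if len(q)>5: print(c,nm,len(q),'med',np.median(q,0),'p3',np.percentile(q,3,0),'p97',np.percentile(q,97,0))
    pr('lever',(0,.07,.003,.04,.12,.16));pr('post',(0,.07,-.04,-.003,.12,.16))
    pr('redball',(-.05,0,-.07,-.03,.08,.12));pr('upball',(-.06,0,0,.05,.115,.145))
```

```text
[ 0.035 -0.006  0.117] [-4.163  5.986  5.344]
10.025 [ 0.037 -0.006  0.117] [ 0.245  0.091 -1.023] 0.08806708537776772
11.5917
side lever 170 med [0.036 0.02  0.136] p3 [0.026 0.013 0.121] p97 [0.046 0.023 0.15 ]
side post 82 med [ 0.037 -0.018  0.144] p3 [ 0.025 -0.021  0.125] p97 [ 0.045 -0.015  0.15 ]
side redball 63 med [-0.028 -0.043  0.102] p3 [-0.037 -0.052  0.094] p97 [-0.022 -0.031  0.108]
side upball 60 med [-0.029  0.03   0.127] p3 [-0.036  0.022  0.119] p97 [-0.022  0.035  0.132]
top lever 115 med [0.033 0.016 0.147] p3 [0.023 0.01  0.125] p97 [0.043 0.021 0.152]
top post 98 med [ 0.034 -0.021  0.149] p3 [ 0.023 -0.027  0.125] p97 [ 0.043 -0.017  0.153]
```

View pics/side4.png

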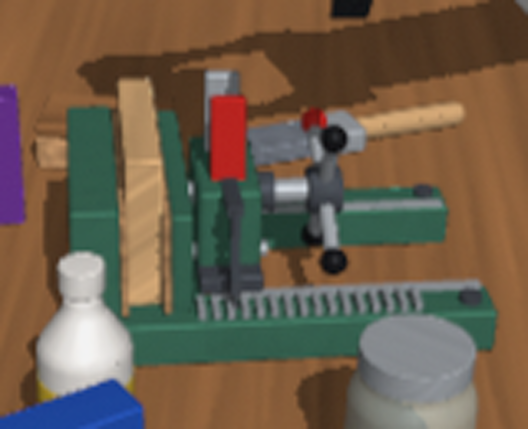

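View pics/top4.png

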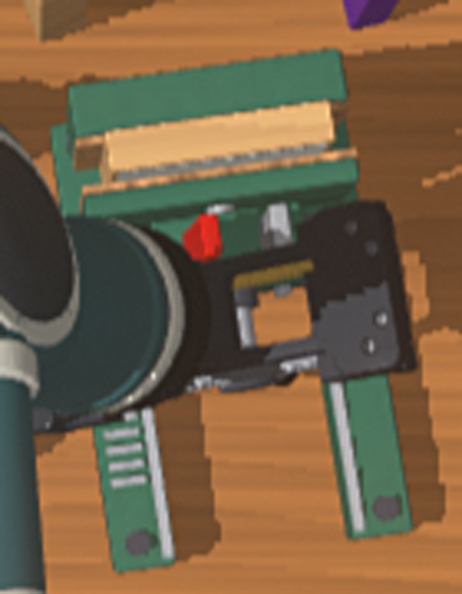

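The side view shows the panel flat between the jaws (122–170 px), and the lever (228,135) is back upright or nearly so. The carriage is still there. In the vise frame the hub is at x ≈ -0.0305, and the black upper ball is at about -29° from vertical. Next I push that ball along its arc.

```bash
cat >> h.py <<'E'
def stroke(manip,a0,a1,hx,fmax=7.5,r=.05,step=5,log=True):
    D=np.radians
    manip.move_pose(tow(ball(D(a0),.125,hx)),ori(D(a0),-1))
    manip.set_gripper(.030,20)
    s=manip.state();print('pre',round(s['clock'],2))
    manip.move_linear(tow(ball(D(a0),r,hx)),rate=.1)
    s=manip.state();f0=Rv.T@s['contact_force'];print('in',round(s['clock'],2),f0)
    a=a0;hit=False
    while a<a1:
        a+=step if not hit else 2
        tilt=a
        manip.move_linear(tow(ball(D(a),r,hx)),rate=.03 if not hit else .015,rot=ori(D(tilt),-1))
        s=manip.state();f=Rv.T@s['contact_force'];t=np.array([0,-np.cos(D(a)),-np.sin(D(a))]);ft=-f@t
        p=tov(s['tool_pos']);act=np.degrees(np.arctan2(-p[1],p[2]-.075))
        print(round(s['clock'],2),a,'act %.1f ft %.2f'%(act,ft),f.round(1))
        if ft>4: hit=True
        if ft>fmax: break
    return a,ft
def out(manip,a,hx,back=3,r=.05):
    D=np.radians
    manip.move_linear(tow(ball(D(a-back),r,hx)),rate=.03,rot=ori(D(a-back),-1))
    manip.move_linear(tow(ball(D(a-back),.125,hx)),rate=.15)
    s=manip.state();print('out',s['clock'],s['contact_force'])
E
python3 - <<'E'
from h import *
from cell import manip,cams
np.set_printoptions(precision=3,suppress=True)
HX=-.0305
a,ft=stroke(manip,-29,50,HX)
E
```

```text
pre 13.07
in 13.97 [ 0.852 -0.204 -0.09 ]
14.27 -24 act -22.7 ft -0.94 [-0.  -1.6 -1.2]
14.56 -19 act -18.8 ft 0.33 [0.8 0.4 0.2]
14.85 -14 act -14.2 ft 1.96 [-0.1  2.  -0.2]
15.14 -9 act -9.0 ft 0.21 [-0.3  0.2  0. ]
15.43 -4 act -3.8 ft -0.33 [-0.2 -0.3  0.1]
15.72 1 act 1.3 ft 0.46 [0.3 0.4 1.4]
16.02 6 act 6.3 ft 1.56 [-0.1  1.5  1.1]
16.31 11 act 11.3 ft 2.27 [0.1 2.1 1.1]
16.6 16 act 16.4 ft 0.66 [0.6 0.4 0.9]
16.89 21 act 21.4 ft 0.62 [0.  0.4 0.6]
17.18 26 act 26.4 ft 1.49 [-0.5  1.   1.3]
17.48 31 act 31.4 ft -0.69 [-0.7 -1.   0.3]
17.77 36 act 36.4 ft 0.11 [-0.5 -0.2  0.4]
18.06 41 act 41.4 ft 0.88 [ 0.1 -0.2  1.6]
18.35 46 act 46.3 ft 0.28 [0.4 0.2 0.2]
18.64 51 act 51.4 ft 1.15 [-1.4  0.5  1.1]
```

Run:
```python
from h import *
from cell import cams
k=cams.capture('side');im=k['image'][120:290,250:420]
cv2.imwrite('pics/side5.png',cv2.resize(im,None,fx=3.3,fy=3.3,interpolation=cv2.INTER_CUBIC))
```

```text
(no output)
```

View pics/side5.png

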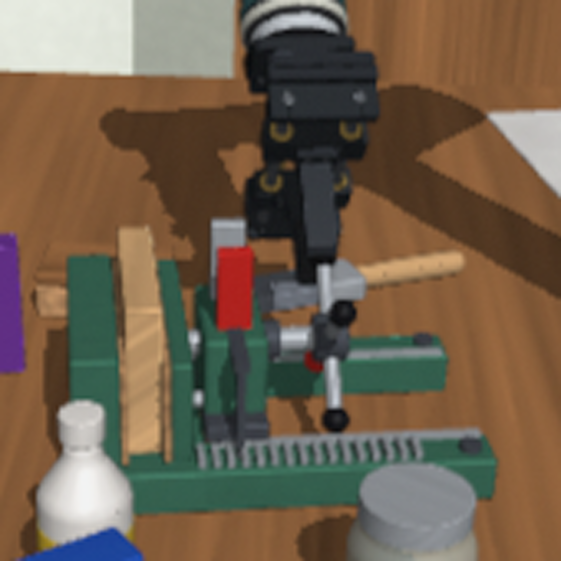

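The wheel turned: the red ball is now low at (315,360). The lever moved about 7 px back, so the carriage is creeping back as the task describes. I finish this stroke, pull out and re-measure.

```bash
cat >> h.py <<'E'
def look(cams,n,x0=-.03):
    for c in('side','top'):
        k=cams.capture(c);pickle.dump(k,open(c+n+'.pkl','wb'));im=k['image'][165:295,250:410] if c=='side' else k['image'][150:330,330:470]
        cv2.imwrite(f'pics/{c}{n}.png',cv2.resize(im,None,fx=3.3,fy=3.3,interpolation=cv2.INTER_CUBIC))
        P=tov(cloud(k))
        def pr(nm,b):
            m=(P[...,0]>b[0])&(P[...,0]<b[1])&(P[...,1]>b[2])&(P[...,1]<b[3])&(P[...,2]>b[4])&(P[...,2]<b[5]);q=P[m]
            if len(q)>5: print(c,nm,len(q),'med',np.median(q,0),'p3',np.percentile(q,3,0),'p97',np.percentile(q,97,0))
        pr('lever',(0,.07,.003,.04,.12,.16));pr('post',(0,.07,-.04,-.003,.12,.16))
        pr('topball',(-.06,-.01,-.055,.055,.107,.145))
        pr('panel',(.05,.12,-.07,.07,.12,.14))
E
python3 - <<'E'
from h import *
from cell import manip,cams
np.set_printoptions(precision=4,suppress=True)
HX=-.0315;D=np.radians
for a in(56,60):
    manip.move_linear(tow(ball(D(a),.05,HX)),rate=.03,rot=ori(D(a),-1))
s=manip.state();print(s['clock'],Rv.T@s['contact_force'])
out(manip,60,HX)
manip.move_pose(tow(ball(D(-20),.16,HX)),ori(D(-20),-1))
print(manip.state()['clock'])
look(cams,'6')
E
```

```text
19.2583 [-0.3341  0.0852  2.7071]
out 20.1583 [-0.1988  0.4306 -0.667 ]
21.1583
side lever 164 med [0.0309 0.0246 0.1369] p3 [0.0206 0.0187 0.1215] p97 [0.041  0.0273 0.1499]
side post 95 med [ 0.0329 -0.0176  0.1424] p3 [ 0.0218 -0.0218  0.1237] p97 [ 0.0411 -0.0142  0.1498]
side topball 103 med [-0.0327  0.0322  0.1174] p3 [-0.0413 -0.0453  0.1078] p97 [-0.0257  0.0403  0.1272]
side panel 327 med [0.0897 0.0141 0.1295] p3 [ 0.0793 -0.0546  0.1215] p97 [0.1004 0.0607 0.1308]
top lever 70 med [0.0319 0.0199 0.1483] p3 [0.0199 0.0151 0.1285] p97 [0.0396 0.0247 0.1518]
top post 30 med [ 0.0362 -0.0217  0.1483] p3 [ 0.0328 -0.0268  0.1279] p97 [ 0.0394 -0.0175  0.1513]
top topball 77 med [-0.0366 -0.0449  0.1134] p3 [-0.0431 -0.0528  0.1088] p97 [-0.0285 -0.0381  0.1178]
top panel 922 med [ 0.0865 -0.0011  0.1287] p3 [ 0.0763 -0.0574  0.123 ] p97 [0.0979 0.0555 0.1325]
```

View pics/side6.png

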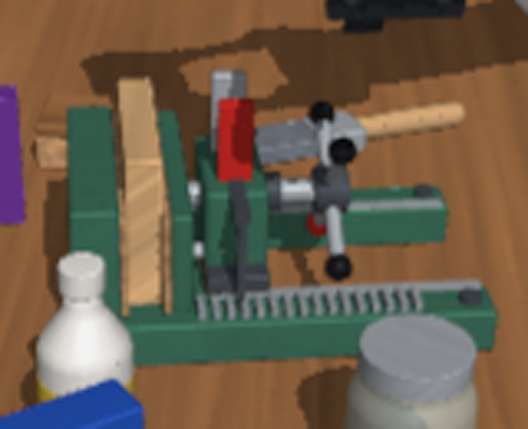

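The carriage has backed off about 4.5 mm (hub x ≈ -0.0347) and the lever has moved outwards, so the pawl has probably dropped. The next ball is at about -39°. I tighten with the next stroke.

Run:
```python
from h import *
from cell import manip,cams
np.set_printoptions(precision=3,suppress=True)
HX=-.0347
a,ft=stroke(manip,-39,56,HX,fmax=7)
print(a,ft)
look(cams,'7')
```

```text
pre 21.97
in 22.87 [-0.205 -0.511  0.824]
23.16 -34 act -32.8 ft -0.66 [-0.2 -0.6  0.3]
23.45 -29 act -28.8 ft 0.09 [ 0.4 -0.1 -0.4]
23.74 -24 act -24.5 ft 0.73 [-1.5  0.9  0.2]
24.03 -19 act -19.3 ft 2.25 [-1.1  2.3 -0.2]
24.32 -14 act -14.1 ft 2.14 [-1.9  2.3  0.2]
24.62 -9 act -9.0 ft 2.72 [-0.9  3.   1.3]
24.91 -4 act -4.0 ft 3.87 [-2.6  4.   1.6]
25.2 1 act 1.0 ft 4.00 [-2.9  4.   2.1]
25.49 6 act 6.1 ft 4.52 [-1.8  4.2  3.4]
25.76 8 act 7.6 ft 5.75 [-2.   5.3  3.6]
26.02 10 act 9.5 ft 5.24 [-2.8  4.7  3.3]
26.29 12 act 11.5 ft 6.21 [-2.5  5.3  4.7]
26.56 14 act 13.5 ft 5.65 [-2.8  4.7  4.5]
26.82 16 act 15.5 ft 6.63 [-2.8  5.4  5.3]
27.09 18 act 17.5 ft 7.00 [-2.2  5.8  4.7]
27.36 20 act 19.5 ft 5.70 [-2.2  4.7  3.6]
27.62 22 act 21.6 ft 6.20 [-2.8  4.4  5.6]
27.89 24 act 23.6 ft 7.09 [-2.5  5.8  4.5]
24 7.08564566813126
side lever 165 med [0.029 0.025 0.137] p3 [0.019 0.019 0.121] p97 [0.039 0.027 0.15 ]
side post 100 med [ 0.031 -0.018  0.142] p3 [ 0.018 -0.022  0.125] p97 [ 0.039 -0.015  0.15 ]
side topball 160 med [-0.031 -0.006  0.133] p3 [-0.044 -0.05   0.11 ] p97 [-0.024  0.005  0.144]
side panel 330 med [0.09  0.016 0.129] p3 [ 0.079 -0.056  0.122] p97 [0.1   0.06  0.131]
top lever 102 med [0.024 0.02  0.148] p3 [0.016 0.015 0.122] p97 [0.036 0.025 0.152]
top post 109 med [ 0.025 -0.021  0.147] p3 [ 0.016 -0.026  0.121] p97 [ 0.036 -0.017  0.152]
top panel 927 med [ 0.086 -0.001  0.129] p3 [ 0.076 -0.057  0.123] p97 [0.098 0.055 0.133]
```

Run:
```python
from h import *
from cell import manip,cams
np.set_printoptions(precision=3,suppress=True)
HX=-.0355;D=np.radians
def meas(a):
    F=[]
    for _ in range(8): manip.dwell(.04);F.append(Rv.T@manip.state()['contact_force'])
    f=np.mean(F,0);ft=f@[0,np.cos(D(a)),np.sin(D(a))];print(round(manip.state()['clock'],2),a,f,'ft %.2f'%ft);return ft
a=24;ft=meas(a)
while ft<7.3 and a<40:
    a+=2;manip.move_linear(tow(ball(D(a),.05,HX)),rate=.015,rot=ori(D(a),-1));ft=meas(a)
k=cams.capture('side');cv2.imwrite('pics/side8.png',cv2.resize(k['image'][120:290,250:420],None,fx=3.3,fy=3.3,interpolation=cv2.INTER_CUBIC))
```

```text
28.32 24 [-2.103  4.375  4.462] ft 5.81
28.93 26 [-0.868  4.83   4.718] ft 6.41
29.53 28 [-0.456  4.898  5.334] ft 6.83
30.13 30 [-0.661  4.241  5.281] ft 6.31
30.73 32 [-0.467  3.998  5.841] ft 6.49
31.33 34 [-0.607  4.11   5.638] ft 6.56
31.93 36 [-0.548  3.765  6.251] ft 6.72
32.53 38 [-0.389  3.846  6.119] ft 6.80
33.13 40 [-0.457  3.762  6.425] ft 7.01
```

View pics/side8.png

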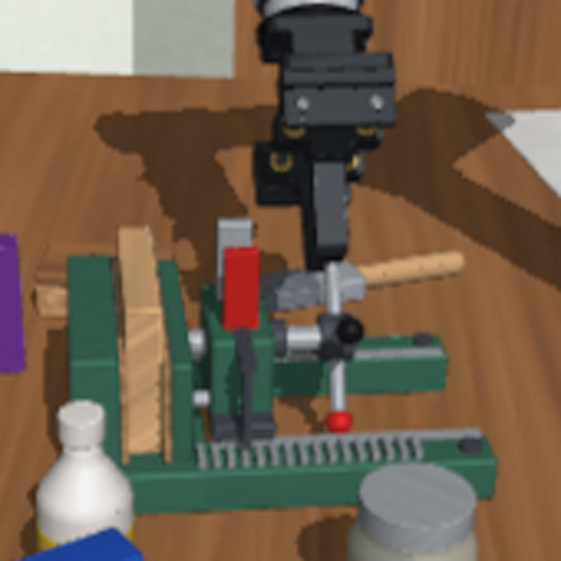

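Run:
```python
from h import *
from cell import manip,cams
np.set_printoptions(precision=3,suppress=True)
k=cams.capture('side');P=tov(cloud(k))[165:295,250:410];im=k['image'][165:295,250:410].astype(int)
m=(im[...,2]>110)&(im[...,1]<60)&(im[...,0]<60)&(P[...,2]<.08);print('red',m.sum(),np.median(P[m],0))
m=(P[...,0]>-.055)&(P[...,0]<-.015)&(P[...,1]>.02)&(P[...,1]<.08)&(P[...,2]>.07)&(P[...,2]<.14);print(m.sum(),np.median(P[m],0))
```

```text
red 50 [-0.036  0.033  0.032]
63 [-0.036  0.051  0.107]
```

Run:
```python
from h import *
from cell import manip,cams
np.set_printoptions(precision=4,suppress=True)
HX=-.0355
out(manip,40,HX,back=7)
manip.move_pose(tow([-.16,-.0,.3]),ori(0,-1))
print(manip.state()['clock'])
look(cams,'9')
for n in '49':
    k=pickle.load(open('side'+n+'.pkl','rb'));cv2.imwrite(f'pics/lev{n}.png',cv2.resize(k['image'][185:265,280:360],None,fx=7,fy=7,interpolation=cv2.INTER_CUBIC))
a,b=cv2.imread('pics/lev4.png'),cv2.imread('pics/lev9.png');cv2.imwrite('pics/lev.png',cv2.resize(np.hstack([a,b]),(800,400)))
```

```text
out 34.2333 [-0.3969 -1.2732 -0.7829]
35.025
side lever 166 med [0.0289 0.0245 0.1368] p3 [0.0186 0.0197 0.1207] p97 [0.039  0.0273 0.1502]
side post 94 med [ 0.0308 -0.0176  0.1421] p3 [ 0.0201 -0.0223  0.1242] p97 [ 0.0392 -0.015   0.1501]
side topball 89 med [-0.035   0.0001  0.1275] p3 [-0.0427 -0.0054  0.1088] p97 [-0.0284  0.0052  0.138 ]
side panel 326 med [0.0898 0.0145 0.1294] p3 [ 0.0792 -0.0556  0.122 ] p97 [0.1004 0.0602 0.1309]
top lever 104 med [0.0255 0.0206 0.1478] p3 [0.0159 0.0151 0.1228] p97 [0.037  0.0246 0.1518]
top post 110 med [ 0.0259 -0.0208  0.1481] p3 [ 0.0162 -0.0266  0.1223] p97 [ 0.0371 -0.0173  0.1518]
top topball 88 med [-0.0388 -0.0041  0.1345] p3 [-0.046  -0.0118  0.1283] p97 [-0.0306  0.003   0.1401]
top panel 917 med [ 0.0865 -0.0005  0.1289] p3 [ 0.0764 -0.0569  0.1229] p97 [0.0976 0.0556 0.133 ]
```

View pics/lev.png

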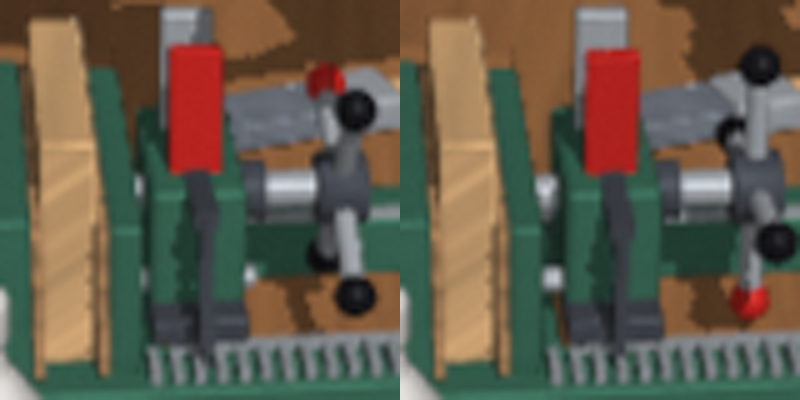

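View pics/top9.png

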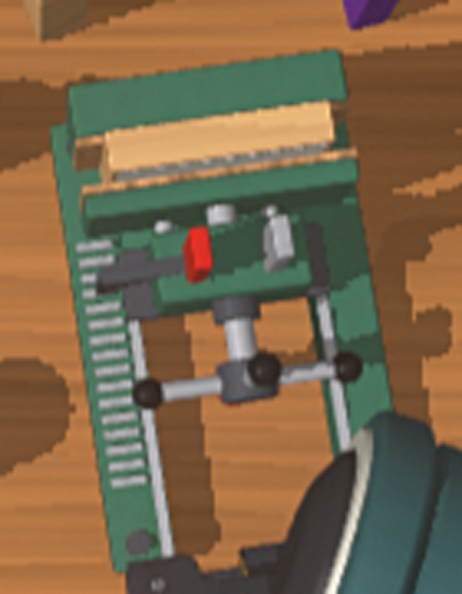

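View pics/side9.png

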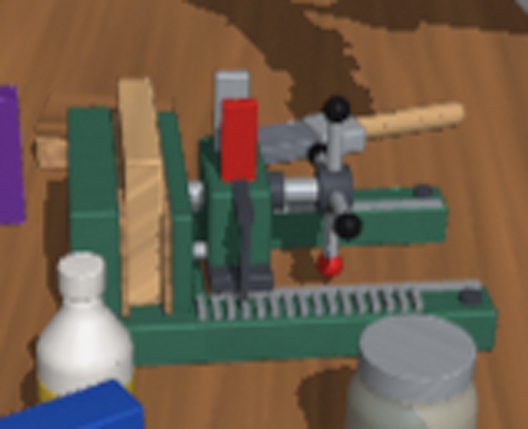

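The panel is flat between the jaws and the lever is down. The wheel sprang back about 30°, from roughly 34° to 2°, when released. To be sure of the clamping, I push it again, then back off slowly with the finger still in contact and watch the force.

Run:
```python
from h import *
from cell import manip,cams
np.set_printoptions(precision=2,suppress=True)
HX=-.0368;D=np.radians
a=1
manip.move_pose(tow(ball(D(a),.125,HX)),ori(D(a),-1))
manip.move_linear(tow(ball(D(a),.05,HX)),rate=.1)
def meas(a):
    F=[]
    for _ in range(5): manip.dwell(.03);F.append(Rv.T@manip.state()['contact_force'])
    s=manip.state();p=tov(s['tool_pos'])
    f=np.mean(F,0);ft=f@[0,np.cos(D(a)),np.sin(D(a))];print(round(s['clock'],2),a,'act %.1f'%np.degrees(np.arctan2(-p[1],p[2]-.075)),f,'ft %.2f'%ft);return ft
def go(a):
    manip.move_linear(tow(ball(D(a),.05,HX)),rate=.03,rot=ori(D(a),-1));return meas(a)
ft=meas(a)
while a<38 and ft<6.9: a+=3;ft=go(a)
while a>0 and ft>.6: a-=4;ft=go(a)
a-=2;go(a)
manip.move_linear(tow(ball(D(a),.125,HX)),rate=.12)
manip.move_pose(tow([-.16,0,.3]),ori(0,-1))
s=manip.state();print(s['clock'],s['contact_force'])
look(cams,'10')
```

```text
36.87 1 act 1.3 [-0.11  0.26  0.48] ft 0.27
37.28 4 act 3.8 [-0.38 -0.14 -0.01] ft -0.14
37.7 7 act 6.7 [ 0.2   0.21 -0.02] ft 0.20
38.12 10 act 9.7 [-0.08  0.46 -0.17] ft 0.42
38.53 13 act 12.1 [-0.35  4.11  4.05] ft 4.91
38.95 16 act 15.4 [-0.71  4.29  6.06] ft 5.79
39.37 19 act 18.7 [-0.29  4.55  6.02] ft 6.26
39.78 22 act 21.9 [-0.59  3.98  5.6 ] ft 5.79
40.2 25 act 25.0 [-0.36  3.82  6.  ] ft 6.00
40.62 28 act 28.1 [-0.58  3.85  5.76] ft 6.10
41.03 31 act 31.2 [-0.57  3.22  5.69] ft 5.69
41.45 34 act 34.3 [-0.33  3.2   5.93] ft 5.97
41.87 37 act 37.4 [-0.25  2.93  5.95] ft 5.92
42.28 40 act 40.4 [-0.22  2.88  6.53] ft 6.40
42.72 36 act 36.3 [0.26 1.5  3.91] ft 3.51
43.15 32 act 31.9 [0.7  2.12 3.83] ft 3.82
43.58 28 act 27.9 [0.82 2.33 3.51] ft 3.71
44.02 24 act 23.9 [0.65 1.94 2.68] ft 2.87
44.45 20 act 19.9 [0.55 2.21 2.62] ft 2.97
44.88 16 act 15.9 [0.13 2.29 2.45] ft 2.87
45.32 12 act 12.0 [0.39 2.2  1.67] ft 2.50
45.75 8 act 8.7 [-0.21  0.12 -0.08] ft 0.11
46.17 6 act 6.3 [-0.1  -0.04 -0.07] ft -0.05
47.625 [-0.4   0.41  0.34]
side lever 165 med [0.03 0.02 0.14] p3 [0.02 0.02 0.12] p97 [0.04 0.03 0.15]
side post 94 med [ 0.03 -0.02  0.14] p3 [ 0.02 -0.02  0.12] p97 [ 0.04 -0.01  0.15]
side topball 87 med [-0.04  0.    0.13] p3 [-0.04 -0.01  0.11] p97 [-0.03  0.    0.14]
side panel 328 med [0.09 0.01 0.13] p3 [ 0.08 -0.06  0.12] p97 [0.1  0.06 0.13]
top lever 104 med [0.03 0.02 0.15] p3 [0.02 0.01 0.12] p97 [0.04 0.02 0.15]
top post 110 med [ 0.03 -0.02  0.15] p3 [ 0.02 -0.03  0.12] p97 [ 0.04 -0.02  0.15]
top topball 86 med [-0.04 -0.    0.14] p3 [-0.05 -0.01  0.13] p97 [-0.03  0.    0.14]
top panel 920 med [ 0.09 -0.    0.13] p3 [ 0.08 -0.06  0.12] p97 [0.1  0.06 0.13]
```

Re-pushing needed about 5–5.5 N before the wheel moved, which matches roughly 50 N of clamping. On the way back the wheel supported itself at the same place. Last, I check flatness and the bystanders.

Run:
```python
from h import *
t0=pickle.load(open('top0.pkl','rb'));t=pickle.load(open('top10.pkl','rb'))
for k in(t0,t):
    P=tov(cloud(k))
    for nm,b in(('panel',(.05,.12,-.07,.07,.12,.14)),('back',(.08,.14,-.08,.08,.1,.11))):
        m=(P[...,0]>b[0])&(P[...,0]<b[1])&(P[...,1]>b[2])&(P[...,1]<b[3])&(P[...,2]>b[4])&(P[...,2]<b[5])
        print(nm,cv2.minAreaRect(P[m][:,:2].astype(np.float32)),np.median(P[m][:,2]))
cv2.imwrite('pics/top10f.png',t['image'])
```

```text
panel ((0.08272244781255722, -0.0014329589903354645), (0.023508694022893906, 0.12081712484359741), 1.4599820375442505) 0.12873492253730787
back ((0.10756311565637589, -0.0014238283038139343), (0.05040428414940834, 0.14968128502368927), 0.1730015128850937) 0.10370998604735292
panel ((0.08705589175224304, -0.001264333724975586), (0.023393774405121803, 0.11989942193031311), 0.5747466683387756) 0.12876716844462918
back ((0.10952580720186234, -0.001878395676612854), (0.049689557403326035, 0.15056553483009338), 2.1356945037841797) 0.10392561658492426
```

View pics/top10f.png

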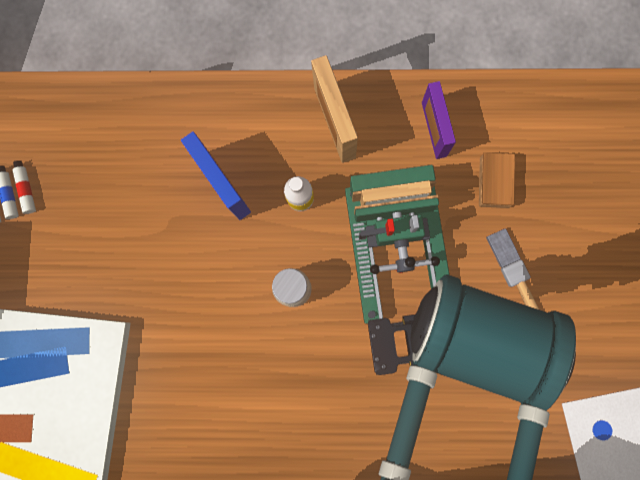

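View pics/side10.png

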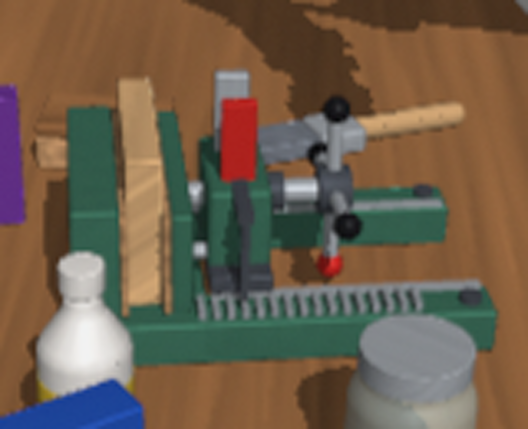

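The jar (291,287), bottle (298,193), sanding block (498,180) and brush (510,258) have not moved. The panel is upright and flat against both jaws, and the robot is clear of everything. I hand the job in.

```bash
python3 -c "
from cell import order,manip
print(order.close_job(),manip.state()['clock'])"
```

```text
the job is handed in; nothing more can be done
the job is handed in; nothing more can be done
```

The panel is clamped in the vise and the job is handed in, at about 48 s of the 72 s allowed. No verdict was reported, so the results below come from my own checks.

**What I did:** I squeezed the lever and slid the carriage about 53 mm, until the push stalled at about 12 N with the panel flush. Then I let the lever go and turned the spoked handle with two arc strokes. During tightening the carriage crept back about 7 mm and the lever moved to its rest position.

**Last checks:**
- **Clamping force:** when I pushed the handle again it took about 5 N to start it moving, which matches roughly 50 N of clamping. I could not measure the clamping force directly.
- **Spring-back:** the handle sprang back about 30° when I let it go after tightening. After the second push it came to rest at the same place.
- **Panel:** it looks upright and flat between both jaws, about 0.6° off the vise axis in the top view. Its centre is about 4 mm nearer the back jaw than at the start.
- **Lever:** it measured about 3 mm further out than before tightening, so I take the pawl to be down in the rack. I did not see the pawl directly.
- **Bystanders:** the jar, bottle, sanding block and brush look unmoved.

**Disagreement:** the two cameras differed by 2–3 mm, so I worked with their average. My final depth fit of the back jaw mixed in part of another surface and gave an angle of 2.1°. I discarded it and compared the panel with the vise axis from the first pictures.

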